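Lay the cylinder liner in its V cradle

TASK

Push the standing cylinder liner over with the fingertips so that it topples into the wooden V cradle in front of it, then push it along the cradle until its leading end is up against the end stop. Only push: do not take hold of the liner, lift it or carry it. Leave the pistons, the steel pin and the jar where they stand.

Things in the scene. Friction and masses are not known exactly. Their poses are not given: they have to be found in the camera images.
- liner_mid (a point): Middle of the liner, a bright steel cylinder, 72 mm diameter, 150 mm long, ends closed flush by black caps, 0.57 to 0.9 kg. Point on its axis, 75 mm from each end; z along its axis. It first stands on end just outside the cradle's mouth, 145 to 165 mm before the cradle's origin, within 5 mm of its axis. Pushed near the top it tips without sliding; past 26 degrees it falls by itself.
- cradle: Fixed wooden V cradle. Origin on the bench under its centre; x along the trough from the open mouth (x = -100 mm) to the end stop, y across, z up. Its 45-degree sides rise to 29 mm, 86 mm apart there. A liner lying in it has its axis 37 mm up at y = 0 and takes about 4 to 9 N to slide.
- cradle_stop (a point): Middle of the inner face of the cradle's end stop, 37 mm up, at x = +95 mm in the cradle's frame, same axes. The stop is a wooden plate 12 mm thick, 126 mm wide, 55 mm high. With the liner home its middle is 75 mm before this point.
- piston_a: Bystander: aluminium piston standing crown up, 84 mm in diameter, 58 mm high, dark ring grooves; origin at the centre of its underside. The four bystanders stand beside the cradle, 135 to 155 mm from its axis; which stands where varies.
- piston_b: Bystander: a second piston like the first (84 mm in diameter, 58 mm high); origin at the centre of its underside.
- pin: Bystander: steel piston pin standing on end, 26 mm in diameter, 66 mm high; origin at the centre of its underside.
- jar: Bystander: amber glass jar with a black cap, 52 mm in diameter, 85 mm high; origin at the centre of its underside.

How it is judged (in metres and radians):
On the way:
1. the liner has been tipped over and lies in the V of the cradle (angle between liner_mid's own z axis and vertical between 1.49 and 1.65 rad and angle between the z axis of liner_mid and the x axis of cradle, either way round below 0.08 rad and y of liner_mid in the frame of cradle between -0.006 and 0.006 m and z of liner_mid in the frame of cradle between 0.03 and 0.043 m), for 0.2 s.
At the end, for the whole second after the job is handed in: The liner lies at rest in the V (its axis within 0.08 rad of the cradle's and within 6 mm of its centre line, seated to its normal height) with its leading end within 6 mm of the end stop; the bystanders still stand (all of step 1 and x of liner_mid in the frame of cradle between 0.014 and 0.026 m and linear speed of liner below 0.01 m/s and angle between each of piston_a, piston_b, pin, jar's own z axis and vertical below 0.1 rad); the robot touches nothing.
It fails at once if the liner is lifted or carried off its support (height (world z) of liner_mid above 0.093 m or (angle between liner_mid's own z axis and vertical above 1 rad and height (world z) of liner_mid above 0.083 m) or (angle between liner_mid's own z axis and vertical above 1.4 rad and height (world z) of liner_mid above 0.062 m)).
It fails at once if the liner is taken between the fingers (x of the grasp point in the frame of liner_mid between -0.02 and 0.02 m and y of the grasp point in the frame of liner_mid between -0.02 and 0.02 m and z of the grasp point in the frame of liner_mid between -0.07 and 0.07 m).
It fails at once if a piston, the pin or the jar is moved more than 20 mm or knocked over (distance of any of piston_a, piston_b, pin, jar from where it was at the start of the episode above 0.02 m or angle between any of piston_a, piston_b, pin, jar's own z axis and vertical above 0.4 rad).
It also fails if it takes over 51 s, if anything falls off the work surface, if the arm or the gripper's body presses on something with over 40 N, if the wrist force passes 120 N, or if a joint passes its speed limit or range.

ROBOT

A 7-joint arm with a two-finger parallel gripper is mounted at the origin on the work surface. World frame = base frame: x ahead of the robot, y to its left, z up, the work surface at z = 0. Lengths are in m, angles in degrees, forces in N, time in s.
With the tool pointing down it reaches from about 0.35 to 0.9 m from the base axis. Payload 8.1 kg.
Tool frame: the origin (TCP) lies at the very end of the fingers, on their centre line; the grasp point (between the pads) lies 19 mm behind it; x points along the fingers, z is the direction in which the jaws open and shut, and the axes are right-handed (so a half turn about x gives the same grasp; the last joint's range is limited). The gripper opens to 92 mm and grips with 3 to 60 N. Pads are 19 mm wide; open, the fingers measure 130 mm over their backs; the gripper's body (75 mm by 190 mm) begins 47 mm behind the grasp point.
Start: joints at [63.965, 24.895, 1.432, 90.138, -0.665, 64.973, -4.303], TCP at [0.215, -0.587, 0.227] pointing down, gripper open.
Joint ranges: [-149.89, 149.89], [-25.12, 119.58], [-72.63, 75.52], [4.76, 147.25], [-75.54, 255.54], [6.69, 114.76], [-157.13, 157.13]. Speed limits (degrees/s): [127.2, 127.2, 172.46, 172.46, 180, 180, 180].

INTERFACE

Orientations are given as [roll, pitch, yaw] about the fixed x, y, z axes, in that order (R = Rz(yaw) Ry(pitch) Rx(roll)).
In Python, from cell import ctrl gives the robot as it stands. The module is installed in compiled form; this text tells all that it offers.
- The arm moves only by the tool jog_arm, never from a script. Its argument "targets" is a list of rows, each a list of 2 entries, a list of its own where there are three numbers: the shift along the tool's x, y, z in mm, then the turn about the tool's x in degrees. A call has exactly 10 rows; each row shifts and turns the commanded pose from where the row before left it, along the tool's axes as they then stand; what a row does not reach is not made up. A row lasts 1/12 s, in which the tool goes at most 41.7 mm and 7.16 degrees, less where a joint would pass 70% of its speed; a pose out of reach is approached as far as the arm can. A call is refused whole if a number of a shift passes 41.7 or a number of a turn 7.16, either way. A call with a gripper value outside its range is refused whole. "grip" is the opening, from 0 (shut) to 1 (fully open), set as the call begins (left out, the last holds). The fingers move at their own pace and stop on an object; "squeeze" is the grip in N (left out, the last holds). Time passes only in rows, so rows that do not move let the fingers close, or fill a call up. It gives the time, the measured TCP pose, the force and the opening at its end, in the units of the state.
- ctrl.get_obs(): the state, without advancing time (a new reading comes with each control period).
- ctrl.capture(name): name is "scene" or "side" or "wrist"; returns (picture, depth): 384x512x3 uint8, red, green, blue; 384x512 float32, m along the optical axis (not along the pixel's ray), 0 where there is no reading.
- ctrl.camera_model(name): a dict with "fx", "fy", "cx", "cy" (pixels), "dist_coeffs" ([k1, k2, p1, p2, k3] as OpenCV has them; the pictures are not rectified), "R" (3x3) and "t" (3): a world point X has camera coordinates R X + t; the wrist camera has in their place "mount" (4x4, takes a point from camera to tool coordinates, whose origin is the TCP and whose axes are the tool frame's). Camera axes: x right, y down, z forward; pixel columns grow to the right and rows downward; lengths in m; the calibration is good to about 2 mm. A picture is of the moment at which its call begins: read the wrist's pose just before it. camera_model takes no time and is no camera call.
- ctrl.finish_job(): hands the job in, once; it reports no verdict.
Trained networks look in the newest picture that a camera, given by its name, has taken for a name from the list of things; names that differ only in an ending like _2 or _b are one class to them, and where a whole thing is asked for, a point or a joint stands for the part that bears it (a point fixed in the world has none). Each returns a list of dicts, best first, with "score" (0 to 1); they miss things now and then, are a little off and sometimes report something else, mostly with a low value. They report only what shows in the picture. A call takes as long as a camera call.
- ctrl.look_for(camera, target): "xy" ([column, row] in pixels, amid what is visible of it).
- ctrl.place_of(camera, target): "xy" ([column, row] in pixels: a listed point, or the origin of a listed thing).
The state is a dict: "t": time; "joints": joint angles; "qd": joint speeds; "joint_efforts": joint torques, N m; "tcp_pos": TCP position; "orientation": TCP orientation; "ft_force": force on the tool from outside, world axes, zero at the start; "wrist_torque": the same for the moment, N m; "finger_gap": finger opening in m.
Only numpy, scipy, OpenCV 4.12 (cv2) and the standard library are available. Lean on these libraries where they do the work, as an engineer would, in place of code of your own. Each camera call takes 0.05 s, during which the arm holds its last target.

## Working session

There is one attempt and no reset: what is moved stays moved. The work goes in short steps, Python scripts to look and compute and a tool call to move; the robot and the scene stay as the last step left them, time stands still between calls to the robot, and variables do not carry over. Pictures are saved under pics/ and viewed, and the job is handed in when it is done.

Besides the shell and the picture viewer there is one more tool, called after "Call:" as name(argument=value, ...), one argument or row to a line, values as JSON. jog_arm: Moves the arm, as the interface text tells. Its arguments: {"type":"object","properties":{"targets":{"type":"array"},"grip":{"type":"number"},"squeeze":{"type":"number"}},"required":["targets"]}

```bash
mkdir -p pics
python3 - <<'E'
from cell import ctrl
import cv2
o=ctrl.get_obs()
for k in o: print(k,o[k])
for n in("scene","side"):
    p,d=ctrl.capture(n); cv2.imwrite(f"pics/{n}0.png",p[:,:,::-1])
    import numpy as np; np.save(f"pics/{n}0d.npy",d)
    print(n,ctrl.camera_model(n))
    print(ctrl.place_of(n,"liner_mid"),ctrl.place_of(n,"cradle"),ctrl.place_of(n,"cradle_stop"))
E
```

```text
t 0.0
joints [63.96532703 24.93705348  1.43055094 90.18888743 -0.66389554 64.97278534
 -4.30325526]
qd [ 0.09709024  0.05728628 -0.03516218  0.12403137 -0.05530613 -0.04742035
  0.05086242]
joint_efforts [ 4.55369673e-04 -6.67858887e+01  9.85562280e-01 -3.14471126e+01
 -6.04255730e-02  4.26765508e-02  1.31193606e-04]
tcp_pos [ 0.21513239 -0.58626679  0.22593983]
orientation [-174.43792054   89.90956779  115.71444534]
ft_force [ 0.70678206 -0.08487404  0.04557617]
wrist_torque [ 0.01703324 -0.00129305 -0.00616643]
finger_gap 0.09178456588893971
scene {'fx': 460.7381835841189, 'fy': 460.7381835841189, 'cx': 250.43450201090448, 'cy': 198.39870194659727, 'dist_coeffs': array([-0.08216272,  0.        ,  0.        ,  0.        ,  0.        ]), 'R': array([[-0.36570963,  0.93063534, -0.01320389],
       [ 0.57536677,  0.21490395, -0.78915738],
       [-0.73158017, -0.29619953, -0.61404909]]), 't': array([ 0.20696453, -0.29479159,  1.30164221])}
[] [{'xy': [228.6, 216.2], 'score': 0.83}] [{'xy': [275.0, 204.8], 'score': 0.81}]
side {'fx': 376.18898987165795, 'fy': 376.18898987165795, 'cx': 257.85132282364145, 'cy': 193.4690595826059, 'dist_coeffs': array([-0.08222557,  0.        ,  0.        ,  0.        ,  0.        ]), 'R': array([[-0.7890161 , -0.61431678,  0.00827571],
       [-0.45456486,  0.57466617, -0.68053625],
       [ 0.41330907, -0.5407159 , -0.73266768]]), 't': array([0.49438594, 0.32121924, 0.61091344])}
[] [{'xy': [282.3, 208.4], 'score': 0.65}] [{'xy': [262.0, 229.7], 'score': 0.64}, {'xy': [338.3, 247.3], 'score': 0.39}]
```

View pics/scene0.png

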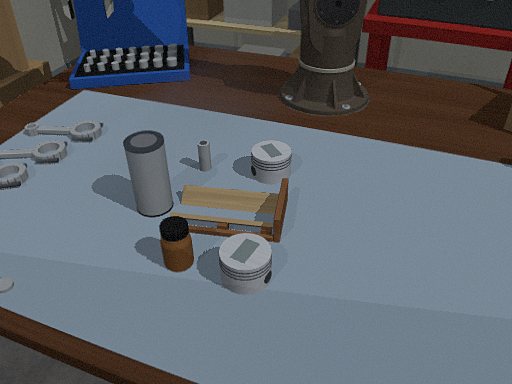

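View pics/side0.png

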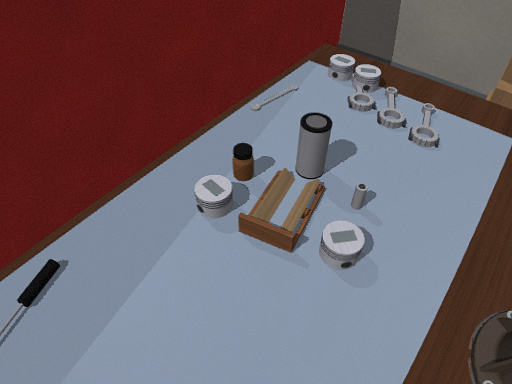

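The scene picture shows the standing liner at about (150,175). The cradle runs from its mouth at about (178,210) to the stop at (283,210). The pin is at (204,156), the pistons at (271,162) and (246,262), and the jar at (177,245). The side picture agrees. Next I'll measure these positions.

```bash
cat > h.py <<'E'
import numpy as np, cv2
from cell import ctrl
def K(m): return np.array([[m['fx'],0,m['cx']],[0,m['fy'],m['cy']],[0,0,1]])
def cloud(n,d):
    m=ctrl.camera_model(n); v,u=np.mgrid[:384,:512]
    p=cv2.undistortPoints(np.stack([u.ravel(),v.ravel()],1).astype(np.float64)[:,None],K(m),m['dist_coeffs'])[:,0]
    z=d.ravel().astype(float); c=np.c_[p*z[:,None],z]
    X=(c-m['t'])@m['R']; X[z<=0]=np.nan
    return X.reshape(384,512,3)
def ray(n,uv):
    m=ctrl.camera_model(n); p=cv2.undistortPoints(np.array([[uv]],float),K(m),m['dist_coeffs'])[0,0]
    return -m['R'].T@m['t'], m['R'].T@np.r_[p,1]
def tri(a,b):
    (c1,d1),(c2,d2)=ray("scene",a),ray("side",b)
    s=np.linalg.lstsq(np.c_[d1,-d2],c2-c1,rcond=None)[0]
    A,B=c1+s[0]*d1,c2+s[1]*d2
    return (A+B)/2,np.linalg.norm(A-B)
E
python3 - <<'E'
from h import *
np.set_printoptions(precision=4,suppress=True)
print("cradle",tri([228.6,216.2],[282.3,208.4]),"stop",tri([275,204.8],[262,229.7]))
print("linertop",tri([146,142],[316,122]))
for n in("scene","side"):
    X=cloud(n,np.load(f"pics/{n}0d.npy"))
    t={"scene":dict(table=(300,300),liner=(147,142),stop=(284,190),pistA=(271,151),pistB=(246,248),jar=(174,223),pin=(204,144)),
       "side":dict(table=(150,300),liner=(316,122),stop=(270,233),pistA=(343,237),pistB=(213,187),jar=(243,150),pin=(361,187))}[n]
    for k,(u,v) in t.items():print(n,k,X[v,u])
    # liner cap
    P=X.reshape(-1,3)
    m=(P[:,2]>.14)&(P[:,2]<.165)&(np.hypot(*(P[:,:2]-X[t['liner'][1],t['liner'][0],:2]).T)<.09)
    Q=P[m]; print(n,"cap",m.sum(),Q.mean(0), Q.min(0),Q.max(0),cv2.minEnclosingCircle(Q[:,:2].astype(np.float32)))
    # stop top
    c=tri([275,204.8],[262,229.7])[0]
    m=(P[:,2]>.048)&(P[:,2]<.06)&(np.hypot(*(P[:,:2]-c[:2]).T)<.085)
    Q=P[m]; print("stoptop",m.sum(),Q.mean(0),cv2.minAreaRect(Q[:,:2].astype(np.float32)))
E
```

```text
cradle (array([ 0.5842, -0.038 , -0.0014]), np.float64(8.394358242923636e-05)) stop (array([0.5676, 0.0552, 0.0351]), np.float64(0.013119095962637953))
linertop (array([ 0.6056, -0.1852,  0.1479]), np.float64(0.003935178239687844))
scene table [0.7361 0.1502 0.0026]
scene liner [ 0.6115 -0.1774  0.151 ]
scene stop [0.5402 0.0577 0.0558]
scene pistA [ 0.4249 -0.0086  0.0588]
scene pistB [0.7106 0.0501 0.0584]
scene jar [ 0.725  -0.0682  0.0864]
scene pin [ 0.4593 -0.146   0.0667]
scene cap 837 [ 0.6131 -0.1843  0.1495] [ 0.5699 -0.2255  0.1401] [ 0.6436 -0.1517  0.1528] ((0.6067336797714233, -0.18765634298324585), 0.038100939244031906)
stoptop 311 [0.5693 0.0611 0.0544] ((0.5633285641670227, 0.059569016098976135), (0.12592285871505737, 0.01241987757384777), 11.187606811523438)
side table [0.6476 0.3093 0.0007]
side liner [ 0.6035 -0.1825  0.1525]
side stop [0.5463 0.063  0.0408]
side pistA [ 0.418  -0.0065  0.0603]
side pistB [0.7145 0.0503 0.0584]
side jar [ 0.7218 -0.0644  0.0853]
side pin [ 0.4524 -0.1479  0.066 ]
side cap 590 [ 0.604  -0.1832  0.1498] [ 0.5701 -0.2257  0.14  ] [ 0.6425 -0.1506  0.1533] ((0.606070876121521, -0.18835987150669098), 0.03810473531484604)
stoptop 370 [0.5582 0.0611 0.0536] ((0.5606672167778015, 0.06030840426683426), (0.12538647651672363, 0.013368036597967148), 11.950242042541504)
```

Run:
```python
from h import *
from scipy.spatial.transform import Rotation as Ro
from scipy.optimize import least_squares
np.set_printoptions(precision=4,suppress=True)
o=ctrl.get_obs(); R=Ro.from_euler('xyz',o['orientation'],degrees=True).as_matrix(); print(R)
for ns in (["scene"],["side"],["scene","side"]):
    P=np.concatenate([cloud(n,np.load(f"pics/{n}0d.npy")).reshape(-1,3) for n in ns]); P=P[~np.isnan(P).any(1)]
    # V walls: |y| = z+14mm ; fit yaw,x-offset
    o0=np.array([.5825,-.039]); 
    def fr(p,Q):
        a=np.radians(p[0]); d=Q[:,:2]-o0
        return d@[np.cos(a),np.sin(a)], d@[-np.sin(a),np.cos(a)]-p[1]
    p=np.array([101.5,0.])
    for it in range(4):
        x,y=fr(p,P); z=P[:,2]
        m=(np.abs(x)<.085)&(np.abs(np.abs(y)-(z+.014))<.008)&(z>.004)&(z<.026)
        Q=P[m]
        f=lambda p:(lambda xy:(np.abs(xy[1])-(Q[:,2]+.014))*1e3)(fr(p,Q))
        r=least_squares(f,p,loss='soft_l1'); p=r.x
    x,y=fr(p,Q)
    print(ns,p,m.sum(),(y>0).sum(),np.abs(r.fun).mean())
    # liner cylinder fit
    m=(P[:,2]>.03)&(P[:,2]<.135)&(np.hypot(P[:,0]-.606,P[:,1]+.187)<.045); L=P[m]
    c=least_squares(lambda c:(np.hypot(L[:,0]-c[0],L[:,1]-c[1])-.036)*1e3,[.606,-.187],loss='soft_l1').x
    a=np.radians(p[0]);d=c-o0
    print("liner",c,m.sum(),"in cradle",d@[np.cos(a),np.sin(a)],d@[-np.sin(a),np.cos(a)]-p[1])
```

```text
[[-0.0001  0.9388  0.3445]
 [ 0.0002  0.3445 -0.9388]
 [-1.     -0.     -0.0002]]
['scene'] [101.3016   0.0011] 1399 1336 1.965826274041835
liner [ 0.6067 -0.1888] 1803 in cradle -0.15161563977152384 0.0045182795628081335
['side'] [101.3289   0.0014] 1010 386 1.2185103296930564
liner [ 0.6072 -0.1882] 1018 in cradle -0.15109098028327048 0.0037056955730117146
['scene', 'side'] [101.3014   0.0013] 2407 1721 1.651464382346293
liner [ 0.6067 -0.1886] 2821 in cradle -0.15141451948921372 0.0042454459540936
```

Call:
jog_arm(
  targets=[
    [[0,20,-6],0],
    [[0,38,-11],0],
    [[0,38,-11],0],
    [[0,38,-11],0],
    [[0,38,-11],0],
    [[0,38,-11],0],
    [[0,38,-11],0],
    [[0,38,-11],0],
    [[0,38,-11],0],
    [[0,38,-11],0],
  ],
  grip=0.3,
)

```text
t: 1.23
tcp_pos: [0.5204, -0.3621, 0.2269]
orientation: [18.1, 90.0, -51.8]
ft_force: [-0.2, -0.4, -0.2]
finger_gap: 0.0305
```

Call:
jog_arm(
  targets=[
    [[0,0,0],-4],
    [[0,0,0],-7],
    [[0,0,0],-7],
    [[0,0,0],-7],
    [[0,0,0],-7],
    [[0,0,0],-7],
    [[0,0,0],-7],
    [[0,0,0],-7],
    [[0,0,0],-7],
    [[0,0,0],-7],
  ],
)

```text
t: 2.07
tcp_pos: [0.519, -0.3635, 0.2267]
orientation: [-142.2, 90.0, -144.7]
ft_force: [0.6, 1.2, 0.9]
finger_gap: 0.0276
```

Call:
jog_arm(
  targets=[
    [[0,0,0],-7],
    [[0,0,0],-7],
    [[0,0,0],0],
    [[0,0,0],0],
    [[0,0,0],0],
    [[0,0,0],0],
    [[0,0,0],0],
    [[0,0,0],0],
    [[0,0,0],0],
    [[0,0,0],0],
  ],
)

```text
t: 2.9
tcp_pos: [0.5191, -0.3634, 0.2268]
orientation: [-79.8, 90.0, -68.6]
ft_force: [0.1, 0.4, -0.8]
finger_gap: 0.0273
```

```bash
cat >> h.py <<'E'
from scipy.spatial.transform import Rotation as Ro
def status():
    np.set_printoptions(precision=4,suppress=True)
    o=ctrl.get_obs(); R=Ro.from_euler('xyz',o['orientation'],degrees=True).as_matrix()
    a=np.radians(101.3); C=np.array([[np.cos(a),-np.sin(a),0],[np.sin(a),np.cos(a),0],[0,0,1]])
    T=np.array([.5812,-.0393,0])
    print("t",o['t'],"tcp world",o['tcp_pos'],"in cradle",C.T@(o['tcp_pos']-T),"F cradle",C.T@o['ft_force'],"gap",o['finger_gap'])
    print("tool axes in cradle (cols)\n",C.T@R); print("joints",o['joints'])
E
python3 -c "
from h import *
status()"
```

```text
t 2.9 tcp world [ 0.5191 -0.3634  0.2268] in cradle [-0.3057  0.1244  0.2268] F cradle [ 0.3232 -0.2157 -0.7533] gap 0.027259523373649487
tool axes in cradle (cols)
 [[-0.0001  1.     -0.003 ]
 [-0.     -0.003  -1.    ]
 [-1.     -0.0001  0.    ]]
joints [ 44.9211  27.6525 -22.1844  87.3274  10.9655  67.1671  31.8924]
```

Call:
jog_arm(
  targets=[
    [[0,10,20],0],
    [[0,16,33],0],
    [[0,15,33],0],
    [[0,15,34],0],
    [[10,0,0],0],
    [[23,0,0],0],
    [[23,0,0],0],
    [[23,0,0],0],
    [[23,0,0],0],
    [[0,0,0],0],
  ],
)

```text
t: 3.73
tcp_pos: [0.6229, -0.2847, 0.1197]
orientation: [150.3, 89.6, 161.5]
ft_force: [-1.9, 0.3, 0.2]
finger_gap: 0.0276
```

```bash
python3 -c "
from h import *
status()
for n in('scene','side'):
  p,d=ctrl.capture(n); cv2.imwrite(f'pics/{n}1.png',p[:,:,::-1])"; python3 -c "
import cv2,numpy as np
cv2.imwrite('pics/b1.png',np.hstack([cv2.imread('pics/scene1.png'),cv2.imread('pics/side1.png')])[:,::][40:330,0:1024][:, :][:, :])
i=cv2.imread('pics/b1.png');cv2.imwrite('pics/b1.png',cv2.resize(i,(800,227)))"
```

```text
t 3.7333 tcp world [ 0.6229 -0.2847  0.1197] in cradle [-0.2488  0.0072  0.1197] F cradle [0.6334 1.8129 0.1983] gap 0.027638850307369827
tool axes in cradle (cols)
 [[ 0.0038  1.     -0.0025]
 [ 0.0066 -0.0025 -1.    ]
 [-1.      0.0038 -0.0066]]
joints [ 33.0786  37.801  -21.2142  85.7969  14.8727  59.6347  19.4375]
```

View pics/b1.png

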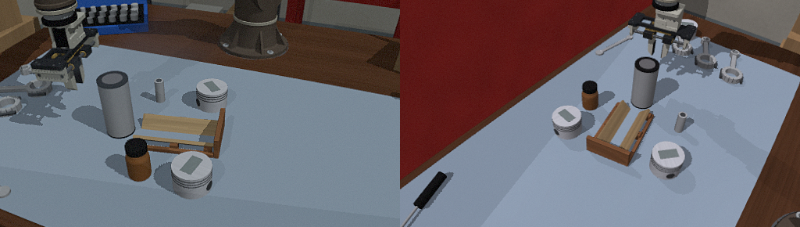

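Call:
jog_arm(
  targets=[
    [[-3,5,2],0],
    [[-2,10,0],0],
    [[0,10,0],0],
    [[0,10,0],0],
    [[0,5,0],0],
    [[0,0,0],0],
    [[0,0,0],0],
    [[0,0,0],0],
    [[0,0,0],0],
    [[0,0,0],0],
  ],
)

```text
t: 4.67
tcp_pos: [0.62, -0.2463, 0.1295]
orientation: [-151.1, 90.0, -140.0]
ft_force: [0.3, 0.6, 0.1]
finger_gap: 0.0274
```

```bash
python3 -c "
from h import *
status()"
```

```text
t 4.6667 tcp world [ 0.62   -0.2463  0.1295] in cradle [-0.2106  0.0025  0.1295] F cradle [ 0.504  -0.403   0.0932] gap 0.027371914100703228
tool axes in cradle (cols)
 [[-0.0002  1.     -0.0034]
 [ 0.0003 -0.0034 -1.    ]
 [-1.     -0.0002 -0.0003]]
joints [ 30.8176  35.5576 -21.7377  88.562   14.6152  58.7088  16.2347]
```

Call:
jog_arm(
  targets=[
    [[0,4,-1.5],0],
    [[0,4,0],0],
    [[0,4,0],0],
    [[0,4,0],0],
    [[0,4,0],0],
    [[0,4,0],0],
    [[0,4,0],0],
    [[0,4,0],0],
    [[0,4,0],0],
    [[0,4,0],0],
  ],
)

```text
t: 5.5
tcp_pos: [0.6109, -0.2062, 0.1298]
orientation: [10.7, 90.0, 21.9]
ft_force: [0.3, -2.3, 2.7]
finger_gap: 0.0275
```

```bash
python3 -c "
from h import *
status()
p,d=ctrl.capture('scene'); cv2.imwrite('pics/scene2.png',p[:,:,::-1])"
```

```text
t 5.5 tcp world [ 0.6109 -0.2062  0.1298] in cradle [-0.1695  0.0035  0.1298] F cradle [-2.3422  0.145   2.6723] gap 0.02751740160673374
tool axes in cradle (cols)
 [[ 0.      1.     -0.0025]
 [-0.0002 -0.0025 -1.    ]
 [-1.      0.      0.0002]]
joints [ 28.4477  33.698  -22.2386  92.0602  14.4771  57.094   12.8348]
```

View pics/scene2.png

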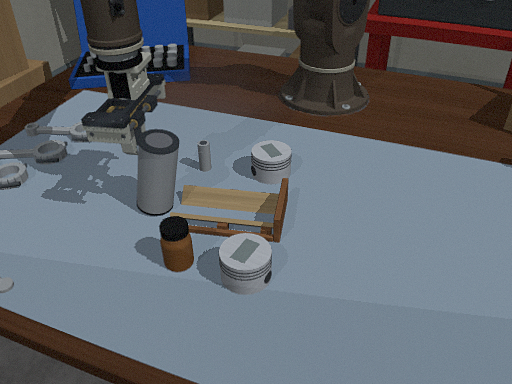

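The liner is tipping about its base at (155,210), with its top leaning right at (157,140). I'll keep pushing.

Call:
jog_arm(
  targets=[
    [[0,4,0],0],
    [[0,4,0],0],
    [[0,4,0],0],
    [[0,4,0],0],
    [[0,4,0],0],
    [[0,4,0],0],
    [[0,4,0],0],
    [[0,4,0],0],
    [[0,4,0],0],
    [[0,4,0],0],
  ],
)

```text
t: 6.38
tcp_pos: [0.603, -0.1669, 0.1296]
orientation: [138.6, 90.0, 149.8]
ft_force: [-0.3, 0.6, -0.6]
finger_gap: 0.0273
```

Call:
jog_arm(
  targets=[
    [[0,3,0],0],
    [[0,0,0],0],
    [[0,-10,0],0],
    [[0,-20,0],0],
    [[0,-25,0],0],
    [[0,-25,0],0],
    [[0,-25,0],0],
    [[0,-15,0],0],
    [[0,0,0],0],
    [[0,0,0],0],
  ],
  grip=0,
)

```text
t: 7.22
tcp_pos: [0.6255, -0.2835, 0.1293]
orientation: [144.7, 90.0, 155.7]
ft_force: [-0.2, 0.7, 0.0]
finger_gap: 0.0006
```

```bash
cat >> h.py <<'E'
def lying(tag):
    a=np.radians(101.3); C=np.array([[np.cos(a),-np.sin(a),0],[np.sin(a),np.cos(a),0],[0,0,1]]);T=np.array([.5812,-.0393,0])
    for n in("scene","side"):
        p,d=ctrl.capture(n); cv2.imwrite(f"pics/{n}{tag}.png",p[:,:,::-1]); print(n,ctrl.place_of(n,"liner_mid"))
        P=cloud(n,d).reshape(-1,3); P=P[~np.isnan(P).any(1)]; Q=(P-T)@C
        m=(np.abs(Q[:,0])<.15)&(np.abs(Q[:,1])<.03)&(Q[:,2]>.052)&(Q[:,2]<.085)
        print(n,m.sum(),"x range top band",np.percentile(Q[m,0],[0.5,2,50,98,99.5]),"ztop",np.percentile(Q[m,2],98))
        L=Q[(np.abs(Q[:,0])<.085)&(np.abs(Q[:,1])<.037)&(Q[:,2]>.035)&(Q[:,2]<.08)]
E
python3 -c "
from h import *
status(); lying('3')"
```

```text
t 7.2167 tcp world [ 0.6255 -0.2835  0.1293] in cradle [-0.2481  0.0044  0.1293] F cradle [0.686  0.0353 0.0218] gap 0.0005919901141709084
tool axes in cradle (cols)
 [[ 0.0003  1.     -0.0048]
 [ 0.0004 -0.0048 -1.    ]
 [-1.      0.0003 -0.0004]]
joints [ 32.9971  37.2127 -21.3337  85.397   14.6851  60.1841  19.3166]
scene [{'xy': [209.3, 196.5], 'score': 0.72}]
scene 1856 x range top band [-0.1109 -0.1084 -0.0274  0.1032  0.1057] ztop 0.07367496812317526
side [{'xy': [290.0, 184.4], 'score': 0.91}]
side 1533 x range top band [-0.11   -0.1071 -0.0135  0.106   0.1074] ztop 0.07365574659426052
```

View pics/scene3.png

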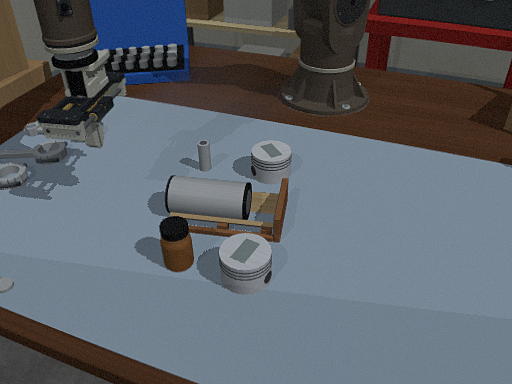

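View pics/side3.png

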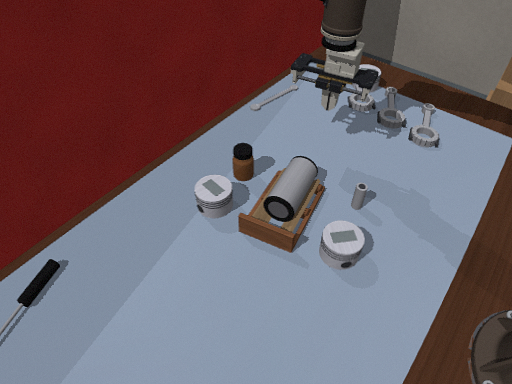

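The liner lies in the V. In the scene picture its trailing end is at about (172,195) and its leading end at (247,203), and the stop is at (283,205). I'll lower the closed fingers behind it.

Call:
jog_arm(
  targets=[
    [[0,10,2],0],
    [[0,20,2],0],
    [[0,20,0],0],
    [[10,0,0],0],
    [[20,0,0],0],
    [[25,0,0],0],
    [[25,0,0],0],
    [[12,0,0],0],
    [[4,0,0],0],
    [[0,0,0],0],
  ],
)

```text
t: 8.25
tcp_pos: [0.6197, -0.2316, 0.0331]
orientation: [141.8, 89.9, 153.0]
ft_force: [-0.8, -0.9, 0.2]
finger_gap: 0.0003
```

Call:
jog_arm(
  targets=[
    [[0,3,0],0],
    [[0,6,0],0],
    [[0,7,0],0],
    [[0,7,0],0],
    [[0,7,0],0],
    [[0,7,0],0],
    [[0,7,0],0],
    [[0,7,0],0],
    [[0,5,0],0],
    [[0,4,0],0],
  ],
)

```text
t: 9.08
tcp_pos: [0.6084, -0.1727, 0.0338]
orientation: [67.9, 90.0, 79.1]
ft_force: [-0.2, -0.3, 1.0]
finger_gap: 0.0002
```

```bash
python3 -c "
from h import *
status()"
```

```text
t 9.0833 tcp world [ 0.6084 -0.1727  0.0338] in cradle [-0.1361 -0.0006  0.0338] F cradle [-0.2006  0.2809  0.9686] gap 0.00021361973602305497
tool axes in cradle (cols)
 [[ 0.0001  1.     -0.002 ]
 [-0.     -0.002  -1.    ]
 [-1.      0.0001  0.    ]]
joints [ 24.3411  38.9791 -20.1381  98.276   17.5532  45.8652   7.1956]
```

Call:
jog_arm(
  targets=[
    [[0,5,0],0],
    [[0,5,0],0],
    [[0,5,0],0],
    [[0,5,0],0],
    [[0,5,0],0],
    [[0,5,0],0],
    [[0,5,0],0],
    [[0,5,0],0],
    [[0,5,0],0],
    [[0,5,0],0],
  ],
)

```text
t: 9.92
tcp_pos: [0.599, -0.1265, 0.0338]
orientation: [-85.1, 89.9, -74.0]
ft_force: [2.0, -5.6, -0.9]
finger_gap: 0.0006
```

```bash
python3 -c "
from h import *
status(); lying('4')"
```

```text
t 9.9167 tcp world [ 0.599  -0.1265  0.0338] in cradle [-0.089  -0.0004  0.0338] F cradle [-5.8709 -0.8712 -0.8524] gap 0.0005774869002843737
tool axes in cradle (cols)
 [[-0.0025  1.     -0.0043]
 [-0.0002 -0.0043 -1.    ]
 [-1.     -0.0025  0.0002]]
joints [ 20.4366  37.4836 -20.0391 101.4275  17.6282  44.126    2.5076]
scene [{'xy': [224.9, 197.6], 'score': 0.68}]
scene 1855 x range top band [-0.0758 -0.0719  0.0076  0.1034  0.1056] ztop 0.07363244162507863
side [{'xy': [280.5, 196.2], 'score': 0.66}]
side 1677 x range top band [-0.0779 -0.0757  0.0177  0.1056  0.1073] ztop 0.07440863125158687
```

View pics/scene4.png

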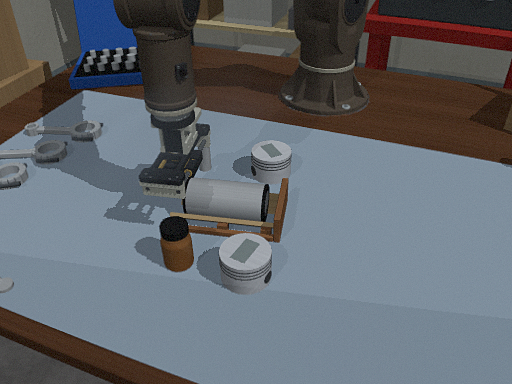

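The liner is sliding, with its leading end at about (266,203) and the stop at about (280,205). Roughly 22 mm remains.

Call:
jog_arm(
  targets=[
    [[0,3,0],0],
    [[0,3,0],0],
    [[0,3,0],0],
    [[0,2,0],0],
    [[0,2,0],0],
    [[0,2,0],0],
    [[0,2,0],0],
    [[0,1,0],0],
    [[0,1,0],0],
    [[0,0,0],0],
  ],
)

```text
t: 10.95
tcp_pos: [0.5953, -0.1074, 0.0338]
orientation: [-87.2, 89.9, -76.1]
ft_force: [1.1, -6.5, -0.5]
finger_gap: 0.0003
```

Call:
jog_arm(
  targets=[
    [[0,1,0],0],
    [[0,0,0],0],
    [[0,1,0],0],
    [[0,0,0],0],
    [[0,1,0],0],
    [[0,0,0],0],
    [[0,0,0],0],
    [[0,0,0],0],
    [[0,0,0],0],
    [[0,0,0],0],
  ],
)

```text
t: 11.78
tcp_pos: [0.5949, -0.1053, 0.0338]
orientation: [-86.0, 89.9, -75.0]
ft_force: [1.8, -7.5, -0.2]
finger_gap: 0.0004
```

```bash
python3 -c "
from h import *
status(); lying('5')"
```

```text
t 11.7833 tcp world [ 0.5949 -0.1053  0.0338] in cradle [-0.0674 -0.0005  0.0338] F cradle [-7.6944 -0.2662 -0.2086] gap 0.0004042007272189566
tool axes in cradle (cols)
 [[-0.0023  1.     -0.0044]
 [-0.0002 -0.0044 -1.    ]
 [-1.     -0.0023  0.0002]]
joints [ 18.6157  36.9211 -20.0551 102.6333  17.6091  43.4809   0.4307]
scene [{'xy': [239.8, 202.3], 'score': 0.77}]
scene 1860 x range top band [-0.0519 -0.0486  0.0296  0.1034  0.1058] ztop 0.07377769670773872
side [{'xy': [279.6, 202.9], 'score': 0.79}, {'xy': [354.5, 206.5], 'score': 0.34}]
side 1702 x range top band [-0.0571 -0.0554  0.0371  0.1054  0.1067] ztop 0.0743558705154923
```

View pics/scene5.png

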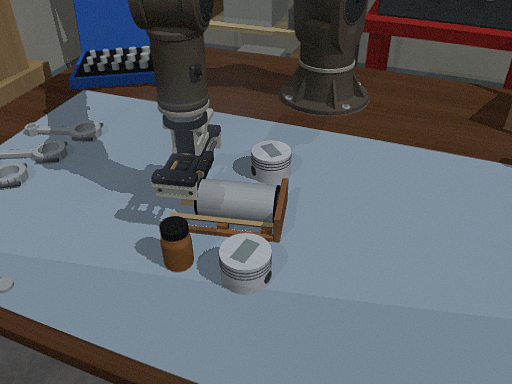

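View pics/side5.png

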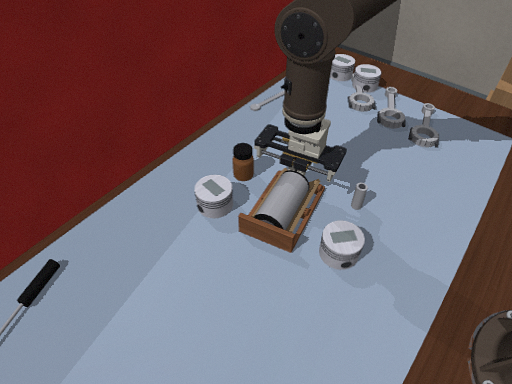

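It looks home or within a few mm. I'll creep on until the force rises above sliding friction.

Call:
jog_arm(
  targets=[
    [[0,1,0],0],
    [[0,0,0],0],
    [[0,1,0],0],
    [[0,0,0],0],
    [[0,1,0],0],
    [[0,0,0],0],
    [[0,0,0],0],
    [[0,0,0],0],
    [[0,0,0],0],
    [[0,0,0],0],
  ],
)

```text
t: 12.82
tcp_pos: [0.5948, -0.1054, 0.0339]
orientation: [-83.0, 89.7, -72.0]
ft_force: [4.6, -16.2, -1.8]
finger_gap: 0.0004
```

Force rose to 17 N with no movement, so the liner is against the stop. Now I'll retreat.

Call:
jog_arm(
  targets=[
    [[0,-3,0],0],
    [[0,-5,0],0],
    [[0,-10,0],0],
    [[0,-15,0],0],
    [[0,-20,0],0],
    [[0,-20,0],0],
    [[0,-20,0],0],
    [[0,-10,0],0],
    [[-10,0,0],0],
    [[-20,0,0],0],
  ],
)

```text
t: 13.65
tcp_pos: [0.612, -0.2005, 0.062]
orientation: [144.5, 89.7, 155.6]
ft_force: [-0.7, 0.6, 0.1]
finger_gap: 0.0005
```

Call:
jog_arm(
  targets=[
    [[-20,0,0],0],
    [[-20,-10,0],0],
    [[-20,-20,0],0],
    [[-20,-20,0],0],
    [[-10,-10,0],0],
    [[0,0,0],0],
    [[0,0,0],0],
    [[0,0,0],0],
    [[0,0,0],0],
    [[0,0,0],0],
  ],
)

```text
t: 14.48
tcp_pos: [0.6251, -0.2582, 0.1528]
orientation: [132.5, 89.9, 143.7]
ft_force: [0.5, -0.2, -0.2]
finger_gap: 0.0007
```

Run:
```python
from h import *
status(); lying('6')
a=np.radians(101.3); C=np.array([[np.cos(a),-np.sin(a),0],[np.sin(a),np.cos(a),0],[0,0,1]]);T=np.array([.5812,-.0393,0])
from scipy.optimize import least_squares
for n in("scene","side"):
    p,d=ctrl.capture(n);P=cloud(n,d).reshape(-1,3);P=P[~np.isnan(P).any(1)];Q=(P-T)@C
    L=Q[(Q[:,0]>-.045)&(Q[:,0]<.08)&(np.abs(Q[:,1])<.037)&(Q[:,2]>.042)&(Q[:,2]<.08)]
    f=lambda q:(np.hypot(L[:,1]-q[0]-q[1]*L[:,0],L[:,2]-q[2]-q[3]*L[:,0])-.036)*1e3
    print(n,"y0,slope,z0,slope",least_squares(f,[0,0,.037,0],loss='soft_l1').x)
```

```text
t 14.4833 tcp world [ 0.6251 -0.2582  0.1528] in cradle [-0.2232 -0.0001  0.1528] F cradle [-0.3039 -0.4473 -0.2137] gap 0.0007288336965142622
tool axes in cradle (cols)
 [[ 0.0015  1.     -0.0007]
 [ 0.0014 -0.0007 -1.    ]
 [-1.      0.0015 -0.0014]]
joints [ 31.5007  35.1485 -21.8276  85.6402  13.9765  62.0189  17.9432]
scene [{'xy': [239.7, 200.4], 'score': 0.91}]
scene 1878 x range top band [-0.0553 -0.0525  0.0273  0.1031  0.1055] ztop 0.07370730263473603
side [{'xy': [280.4, 201.5], 'score': 0.72}, {'xy': [356.9, 206.2], 'score': 0.19}]
side 1664 x range top band [-0.0545 -0.051   0.0402  0.1056  0.1076] ztop 0.07380014425168073
scene y0,slope,z0,slope [0.0001 0.0016 0.0368 0.0001]
side y0,slope,z0,slope [-0.     -0.0006  0.0365 -0.    ]
```

View pics/scene6.png

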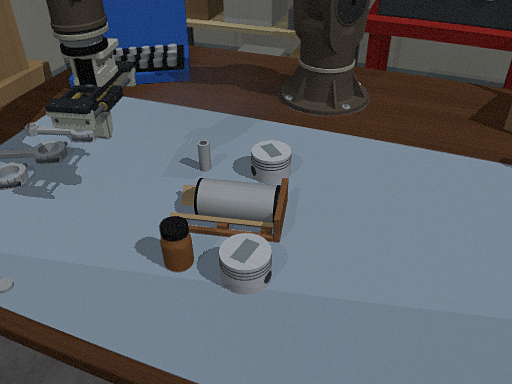

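View pics/side6.png

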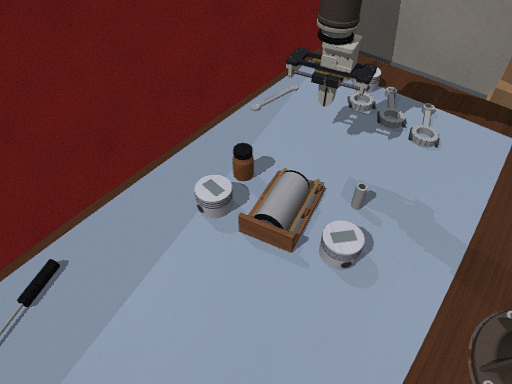

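The liner is home: its trailing end is at x = -55 mm, so the leading end is at +95 mm. It lies centred on the axis (y≈0, z≈37 mm). All four bystanders stand where they were, and the arm is clear at (85,110).

```bash
python3 -c "
from cell import ctrl
print(ctrl.finish_job())"
```

```text
the job is handed in; nothing more can be done
None
```

The liner is lying in the V cradle with its leading end against the end stop, and I handed the job in at about 14.6 s. I tipped it with the fingertips near the top at about 130 mm up, using about 2 N. I then pushed it along with the closed fingers until the force rose from 8 N to 17 N with no further movement, and backed off.

My last checks, all in the cradle's frame:
- **Position:** the trailing end is at about -55 mm and the leading end at about +95 mm, which puts the middle at about +20 mm.
- **Seating:** the axis is within about 0.1 mm of the centre line, tilted by no more than 0.002 rad, and about 37 mm up.
- **Bystanders:** both pistons, the pin and the jar look upright and in their original places. I judged this by eye from the pictures and did not re-measure them.
- **Robot:** it is clear of everything, with a residual force reading under 1 N.

No check failed. During the last push the two cameras disagreed by about 5 mm on the trailing end, probably because the gripper was in view. They agreed to about 1 mm once the arm had retreated.

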